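# Catch a hammer-head bolt in slotted strut

## Task

Fit the hammer-head bolt into the slotted strut near the middle of its length: put its oblong head down through the slot, press it down against the spring strip until the neck is below the lips, turn it a quarter turn and let it come up so that the head is caught crosswise under both lips and the square neck sits in the slot; then let go of it. Feel for the slot and do not force anything: never load the bolt against the strut with more than 35 N. Leave the round-footed screw and the other things where they are.

Things in the scene. Friction and masses are not known exactly. Their poses are not given: they have to be found in the camera images.
- hammer_bolt: Hammer-head bolt, steel, 64 mm tall, 0.16 kg, standing on its head. Origin: centre of the head's underside, z up. From below: oblong head 32 mm (y) x 20 mm (x), z 0-6 mm; square neck 18 x 18, z 6-11; round shaft 12 thick, collar 18 wide at z 38-42; grip bar 44 (y) x 12 (x), z 42-64, parallel to the head's long side. Held loosely, the bar can pivot between the fingers.
- strut_base: Fixed dark steel plate 110 (x) x 250 (y) x 6 mm under the slotted strut. Origin: centre of its underside, on the table; z up. The strut, 52 mm wide, 200 long, ends capped, runs along y, centred in y. Across (x) it is screwed tight in long cross slots: its centre line lies up to 9 mm to either side of the plate's x = 0, and this offset is not measured.
- foot_screw: A different screw, to be left alone: same grip bar (44 x 12 x 22 mm) but only 52 mm tall, standing on a round foot 34 mm across. Origin: centre of its underside.
- sight_glass: Bystander: sight glass, glass tube between two round steel flanges with three rods, 64 mm across, 80 mm tall, upright. Origin: centre of its underside.
- jar_gold: Bystander: glass jar with a gold screw lid, 62 mm across, 66 mm tall. Origin: centre of its underside.
- wrench: Bystander: steel combination spanner lying flat, 206 mm long (along its y), 30 mm wide, 8 mm thick. Origin: centre of its underside.
- clamp: Bystander: steel sanitary pipe clamp lying flat, 67 x 98 x 18 mm. Origin: centre of its underside.
- white_ring: Bystander: white gasket ring lying flat, 64 mm across, 8 mm thick. Origin: centre of its underside.
- strut_mouth (a point): Point fixed to the plate, 47 mm above its origin, level with the strut's top, mid-length (does not follow the strut's sideways offset); axes as the plate. The slot runs the whole length, 22 mm wide. Lips of 3 mm sheet are turned down 7 mm, so their lower edges lie 40 mm above the plate's origin. Inside width below the lips 46 mm.
- strip_mid (a point): Point fixed to the plate, 38 mm above its origin: height of the free top of the spring strip in the strut. It pushes up with 2 N there and 0.5 N more per mm pressed; hard stop at 24 mm. With the bolt's origin below 29 mm the neck is clear of the lips and the bolt turns freely (7-9 N). Caught, the strip holds the bolt's origin at 34 mm, bolt y along plate x. Heights above plate origin.
There are look-alikes about, which are no part of the job. Leave any red look-alike of the hammer_bolt alone.

How it is judged:
By the outcome, as a careful person would: the job done as asked, in the order asked, and still so for the second after the job is handed in, with the robot touching nothing.
It also fails if it takes over 67 s, if anything falls off the work surface, if the arm or the gripper's body presses on something with over 40 N, if the wrist force passes 120 N, or if a joint passes its speed limit or range.

## Robot

A 6-joint arm with a two-finger parallel gripper is mounted at the origin on a cart in front of the work surface, level with it; the furniture and walls round the work are solid. World frame = base frame: x ahead of the robot, y to its left, z up, the work surface at z = 0. Lengths are in m, angles in rad, forces in N, time in s.
With the tool pointing down it reaches from about 0.375 to 0.9 m from the base axis. Payload 3.1 kg.
Tool frame: the origin (TCP) lies on the centre line of the jaws, within the pads' length; the fingertips stand 8 mm ahead of it and the grasp point (between the pads) lies 11 mm behind it; z points along the fingers, y is the line along which they close (so a half turn about z gives the same grasp; the last joint's range is limited). The gripper opens to 85 mm and grips with 20 to 120 N. Pads are 22 mm wide; open, the fingers measure 114 mm over their backs; the gripper's body (76 mm by 85 mm) begins 54 mm behind the grasp point. The pads swing forward as they close: fully open they stand 13 mm farther back than shut.
Start: joints at [-0.178, 0.527, 1.433, -0, 1.181, -0.178], TCP at [0.625, 0, 0.217] pointing down, gripper open.
Joint ranges: [-3.08, 3.08], [-0.75, 2.2], [0.22, 2.44], [-1.43, 4.57], [0, 2.65], [-2.85, 2.85]. Speed limits (rad/s): [2.79, 2.79, 3.14, 3.14, 3.14, 3.14].

## Interface

Orientations are given as a unit quaternion [w, x, y, z].
In Python, from workcell import manip gives the robot as it stands.
- The arm moves only by the tool arm_command, never from a script. Its argument "steps" is a list that holds one entry, the list of rows, each a list of 5 numbers: the shift along the tool's x, y, z in cm, then the turn about the tool's z in degrees, then the closure, from 0 (fully open) to 1 (shut). A call has 1 to 12 rows; each row shifts and turns the commanded pose from where the row before left it, along the tool's axes as they then stand; what a row does not reach is not made up. A row lasts 1/12 s, in which the tool goes at most 41.7 mm and 7.16 degrees, less where a joint would pass 70% of its speed; a pose out of reach is approached as far as the arm can. A call with a gripper value outside its range is refused whole. The fingers move at their own pace and stop on an object; "squeeze" is the grip in N (left out, the last holds). Time passes only in rows, so rows that do not move let the fingers close. It gives the time, the measured TCP pose, the force, the opening and the grip force at its end, in the units of the state.
- manip.get_obs(): the state, without advancing time (a new reading comes with each control period).
- manip.snapshot(name): name is "scene" or "side" or "wrist"; returns a dict with "image" (384x512x3 uint8, red, green, blue), "fx", "fy", "cx", "cy" (pixels), "R" (3x3) and "t" (3): a world point X has camera coordinates R X + t. Camera axes: x right, y down, z forward; pixel columns grow to the right and rows downward; lengths in m; the calibration is good to about 2 mm. A picture is of the moment at which its call begins. There is no depth.
- manip.finish_job(): hands the job in; it is judged then, once.
The state is a dict: "time_s": time; "q": joint angles; "dq": joint speeds; "effort": joint torques, N m; "tool_pos": TCP position; "eef_rot": TCP orientation; "ft_force": force on the tool from outside, world axes, zero at the start; "moment": the same for the moment, N m; "opening": finger opening in m; "gripper_force": force on a finger pad.
Only numpy, scipy, OpenCV 4.12 (cv2) and the standard library are available. Lean on these libraries where they do the work, as an engineer would, in place of code of your own. Each camera call takes 0.05 s, during which the arm holds its last target. There are 200 camera calls.

## Working session

There is one attempt and no reset: what is moved stays moved. The work goes in short steps, Python scripts to look and compute and a tool call to move; the robot and the scene stay as the last step left them, time stands still between calls to the robot, and variables do not carry over. Pictures are saved under pics/ and viewed, at most 10 in all, crops included, and the job is handed in when it is done.

Besides the shell and the picture viewer there is one more tool, called in YAML: its name, and indented under it one key for each argument. arm_command: Moves the arm, as the interface text tells. Its arguments: {"type":"object","properties":{"steps":{"type":"array"},"squeeze":{"type":"number"}},"required":["steps"]}

```bash
mkdir -p pics; cat > h.py <<'E'
import numpy as np, cv2
from workcell import manip
def snap(n,f):
    s=manip.snapshot(n); cv2.imwrite('pics/'+f,s['image'][:,:,::-1]); np.save('pics/'+f[:-4]+'.npy',s,allow_pickle=True); return s
def load(f): return np.load('pics/'+f+'.npy',allow_pickle=True).item()
def ray(s,u,v,z):
    R=np.array(s['R']);t=np.array(s['t']);c=-R.T@t
    d=R.T@np.array([(u-s['cx'])/s['fx'],(v-s['cy'])/s['fy'],1]); return c+d*(z-c[2])/d[2]
def proj(s,X):
    p=np.array(s['R'])@np.array(X)+np.array(s['t']); return p[0]/p[2]*s['fx']+s['cx'],p[1]/p[2]*s['fy']+s['cy']
E
python3 - <<'E'
from h import *
a=snap('scene','a.png');b=snap('side','b.png');w=snap('wrist','w.png')
A=np.hstack([a['image'],b['image']])[:,:,::-1]
cv2.imwrite('pics/ab.png',cv2.resize(A,None,fx=.78,fy=.78))
for s in(a,b,w): print(-np.array(s['R']).T@s['t'],s['fx'])
E
```

```text
[0.12429205 0.72094833 0.82613763] 465.26403925527705
[ 1.083681   -0.61023547  0.80119759] 444.86243361408265
[0.6250172  0.06917867 0.37235949] 264.3370788307303
```

View pics/a.png

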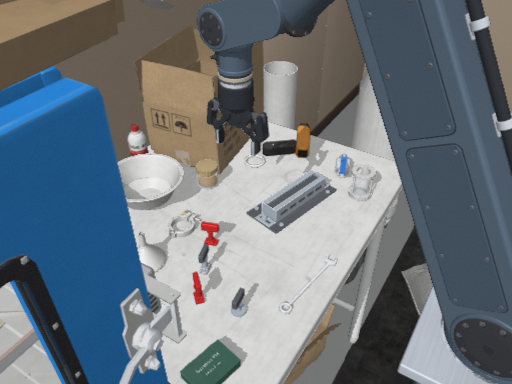

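View pics/b.png

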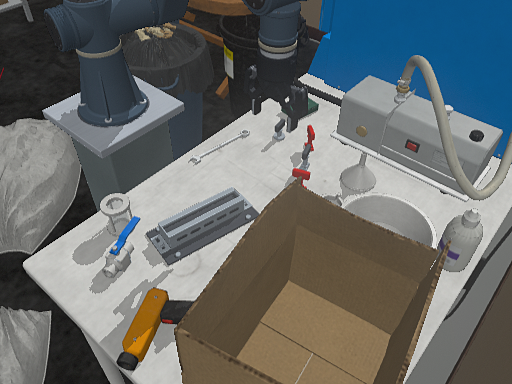

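The scene view shows two dark-gripped screws, at about (204,258) and (239,302), and two red look-alikes at (210,232) and (198,288). The strut is at (293,200). In the side view the dark screws are at (280,130) and (306,150), partly hidden by the gripper.

```bash
python3 - <<'E'
from h import *
a=load('a');b=load('b')
c1=cv2.resize(a['image'][215:325,170:270],None,fx=4,fy=4,interpolation=cv2.INTER_CUBIC)
c2=cv2.resize(b['image'][100:190,255:345],(360,440),interpolation=cv2.INTER_CUBIC)
cv2.imwrite('pics/c.png',np.hstack([c1,c2])[:,:,::-1])
for p in [(204,270),(239,312),(210,243),(198,300),(293,203)]: print(p,ray(a,*p,0.0))
for p in [(279,139),(306,158)]: print(p,ray(b,*p,0.0))
E
```

```text
(204, 270) [0.61276136 0.16739601 0.        ]
(239, 312) [0.47811498 0.22276255 0.        ]
(210, 243) [0.65313928 0.08877078 0.        ]
(198, 300) [0.57191173 0.2437527  0.        ]
(293, 203) [ 0.55094857 -0.15466979  0.        ]
(279, 139) [0.49210033 0.21312765 0.        ]
(306, 158) [ 5.99536337e-01  1.96581581e-01 -1.11022302e-16]
```

View pics/c.png

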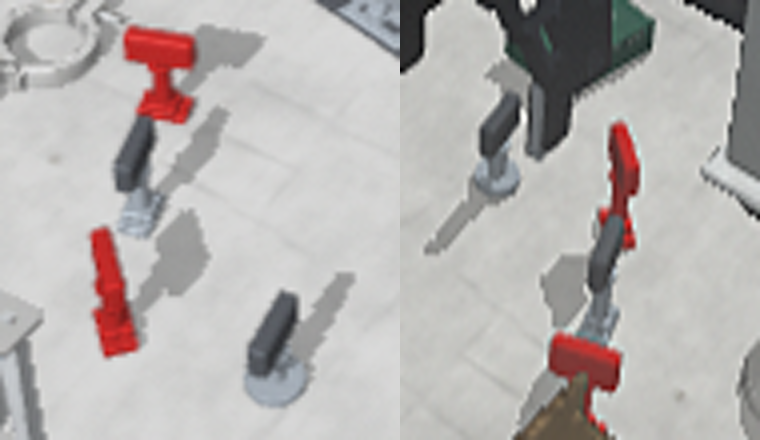

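Of the four candidates, (204,258) has a grey oblong head, (239,302) has a round foot (the foot_screw), and (210,232) and (198,288) are red look-alikes. The hammer_bolt is the one at (204,258), standing near (0.61,0.17). I'll go above it.

```bash
python3 - <<'E'
from h import *
from scipy.spatial.transform import Rotation as Ro
o=manip.get_obs(); q=o['eef_rot']; print(o['time_s'],o['tool_pos'],np.round(Ro.from_quat([*q[1:],q[0]]).as_matrix(),3),o['opening'])
print(np.round(load('w')['R'],3))
E
```

```text
0.15 [6.24394708e-01 1.40613029e-04 2.15932087e-01] [[-0.     1.    -0.002]
 [ 1.     0.     0.   ]
 [ 0.    -0.002 -1.   ]] 0.08558774260685673
[[ 1.    -0.    -0.001]
 [ 0.    -0.963  0.27 ]
 [-0.001 -0.27  -0.963]]
```

View pics/w.png

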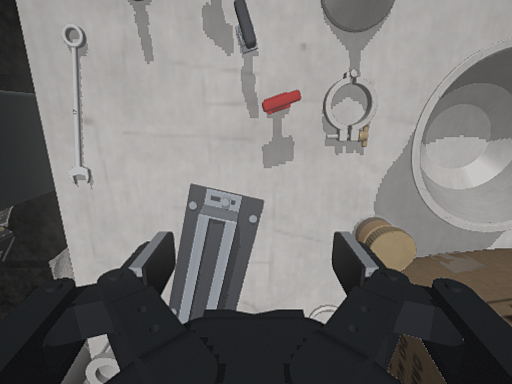

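The wrist view shows the bolt's bar at (245,25), the strut running down from (225,195), and a red look-alike at (282,102). I'll extract the bar and the strut by mask.

```bash
python3 - <<'E'
from h import *
w=load('w');a=load('a')
def quad(s,mask,seed,z):
    n,l,st,_=cv2.connectedComponentsWithStats(mask.astype(np.uint8)); k=l[seed[1],seed[0]]
    print('area',st[k]); p=np.argwhere(l==k)[:,::-1]
    P=np.array([ray(s,*x,z)[:2] for x in p]).astype(np.float32); return cv2.minAreaRect(P*1000)
g=w['image'].astype(int); v=g.max(2)
print('bar',quad(w,v<95,(245,25),.060))
g2=a['image'].astype(int).max(2); 
print('bar scene',quad(a,g2<95,(204,256),.055))
for p in [(192,184),(264,199)]: print('plate',ray(w,*p,.006))
# plate in scene corners
for p in [(248,209),(275,228),(337,187),(310,171)]: print('sc',ray(a,*p,.006))
for z,p in [(.047,(204,218)),(.047,(243,222)),(.047,(180,310)),(.047,(228,310))]: print('lip',ray(w,*p,z))
A=a['image'][160:235,240:345]; cv2.imwrite('pics/s.png',np.hstack([cv2.resize(A,(440,315),interpolation=cv2.INTER_CUBIC),cv2.resize(w['image'][180:330,160:280],(252,315))])[:,:,::-1])
E
```

```text
area [234   0  22  49 585]
bar ((615.978271484375, 161.44833374023438), (13.991964340209961, 46.6435546875), 14.07012939453125)
area [199 245  10  18  60]
bar scene ((608.0401611328125, 163.51687622070312), (10.670324325561523, 52.177459716796875), 15.092957496643066)
plate [ 0.53689027 -0.02493562  0.006     ]
plate [ 0.64016339 -0.0474312   0.006     ]
sc [ 0.63835315 -0.06303613  0.006     ]
sc [ 0.54008258 -0.03740978  0.006     ]
sc [ 0.47521608 -0.27556278  0.006     ]
sc [ 0.57456002 -0.30345441  0.006     ]
lip [ 0.55967058 -0.06066036  0.047     ]
lip [ 0.6110179 -0.0663139  0.047    ]
lip [ 0.51719078 -0.20503421  0.047     ]
lip [ 0.58755531 -0.20497252  0.047     ]
```

View pics/s.png

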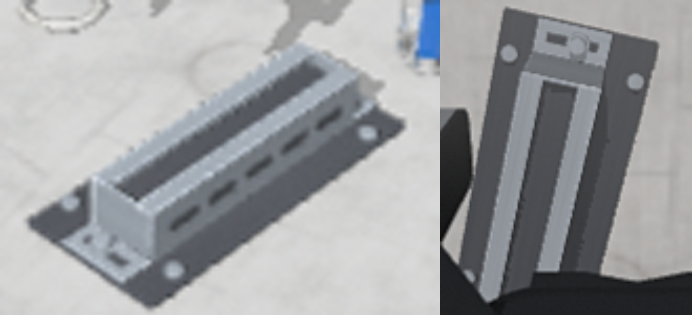

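arm_command:
  steps:
    - [[2.7,-0.2,1.4,0,0.45],[2.7,-0.2,1.4,0,0.45],[2.7,-0.2,1.4,0,0.45],[2.7,-0.2,1.4,0,0.45],[2.7,-0.2,1.4,0,0.45],[2.7,-0.2,1.4,0,0.45],[0,0,0,-7,0.45],[0,0,0,-7,0.45],[0,0,0,0,0.45],[0,0,0,0,0.45]]
  squeeze: 100

```text
time_s: 0.98
tool_pos: [0.6128, 0.1621, 0.1324]
eef_rot: [-0.0, 0.617, 0.787, -0.0]
ft_force: [0.9, -0.2, -1.0]
opening: 0.0469
gripper_force: 0.0
```

```bash
python3 - <<'E'
from h import *
from scipy.spatial.transform import Rotation as Ro
s=snap('wrist','w2.png')
o=manip.get_obs(); q=o['eef_rot']; print(o['tool_pos'],np.round(Ro.from_quat([*q[1:],q[0]]).as_matrix(),3),o['opening'])
print(proj(s,[.612,.162,.064]))
E
```

```text
[0.61302616 0.16185995 0.13266985] [[-0.239  0.971 -0.   ]
 [ 0.971  0.239 -0.   ]
 [-0.    -0.    -1.   ]] 0.04706986321467728
(np.float64(251.61123068530677), np.float64(196.0007733567179))
```

View pics/w2.png

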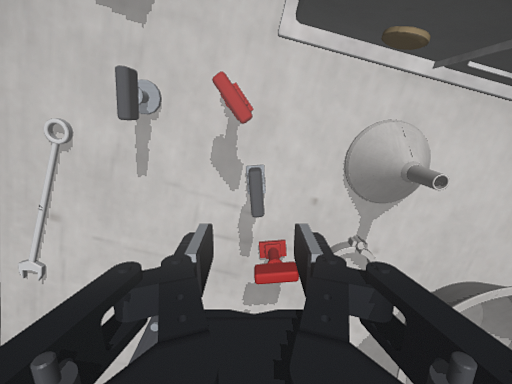

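The bolt's bar is at (256,191), with its head peeking out above it at (256,168), nearly aligned with the jaws.

```bash
cat >> h.py <<'E'
def comp(s,mask,seed,z):
    n,l,st,_=cv2.connectedComponentsWithStats(mask.astype(np.uint8)); k=l[seed[1],seed[0]]
    p=np.argwhere(l==k)[:,::-1]; P=np.array([ray(s,*x,z)[:2] for x in p]).astype(np.float32)
    return st[k],cv2.minAreaRect(P*1000)
def totool(d):
    from scipy.spatial.transform import Rotation as Ro
    q=manip.get_obs()['eef_rot']; return Ro.from_quat([*q[1:],q[0]]).as_matrix().T@np.array(d)
E
python3 - <<'E'
from h import *
s=load('w2');v=s['image'].max(2)
st,r=comp(s,v<95,(256,191),.064);print(st,r)
p=manip.get_obs()['tool_pos']; c=np.array([*r[0],64])/1000
print(totool(c-p)*100)
E
```

```text
[     0      0    512    384 136288] ((624.28759765625, 130.685791015625), (541.83349609375, 368.1741027832031), 13.810173034667969)
[-3.29600816  0.3493273   6.86704152]
```

```bash
python3 - <<'E'
from h import *
s=load('w2');v=s['image'].max(2);print(v[191,250:264],v[165:220:4,256])
p=np.array(manip.get_obs()['tool_pos'])
for th in(60,70,80,90,110):
    m=v<th; m[:160]=0;m[222:]=0;m[:,:240]=0;m[:,275:]=0
    if not m[191,256]: print(th,'no');continue
    st,r=comp(s,m,(256,191),.063);c=np.array([*r[0],63])/1000
    print(th,st,r,totool(c-p)*100)
E
```

```text
[ 77  89  96 100  99 100  99  98  97  98  93  86  97 151] [138  81 101  99  99  99  98 100 100  99  99  99  97 123]
60 no
70 no
80 no
90 no
110 [247 168  17  49 633] ((614.2428588867188, 165.45193481445312), (13.2561616897583, 44.96004104614258), 16.859357833862305) [0.31990243 0.20434091 6.96696574]
```

arm_command:
  steps:
    - [[0.32,0.2,1.5,-3,0.45],[0,0,2.0,0,0.45],[0,0,2.0,0,0.45],[0,0,1.5,0,0.45],[0,0,0.95,0,0.45],[0,0,0,0,0.45],[0,0,0,0,0.45]]

```text
time_s: 1.62
tool_pos: [0.6143, 0.1653, 0.0532]
eef_rot: [-0.0, 0.595, 0.803, -0.0]
ft_force: [-0.1, -0.2, 0.2]
opening: 0.0467
gripper_force: 0.0
```

arm_command:
  steps:
    - [[0,0,0,0,0.7],[0,0,0,0,0.85],[0,0,0,0,1],[0,0,0,0,1],[0,0,0,0,1],[0,0,0,0,1]]
  squeeze: 100

```text
time_s: 2.12
tool_pos: [0.6143, 0.1657, 0.0536]
eef_rot: [0.0, 0.595, 0.804, 0.0]
ft_force: [-0.1, -0.5, -0.6]
opening: -0.0002
gripper_force: 0.0
```

The jaws shut on nothing, so I'll look.

```bash
python3 - <<'E'
from h import *
s=snap('wrist','w3.png');a=snap('scene','a3.png');b=snap('side','b3.png')
f=lambda x:cv2.resize(x,(400,300),interpolation=cv2.INTER_CUBIC)
cv2.imwrite('pics/m3.png',np.vstack([np.hstack([f(s['image'][130:370,100:420]),f(a['image'][190:310,150:310])]),np.hstack([f(b['image'][90:210,240:400]),f(b['image'])])])[:,:,::-1])
E
```

```text
(no output)
```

View pics/m3.png

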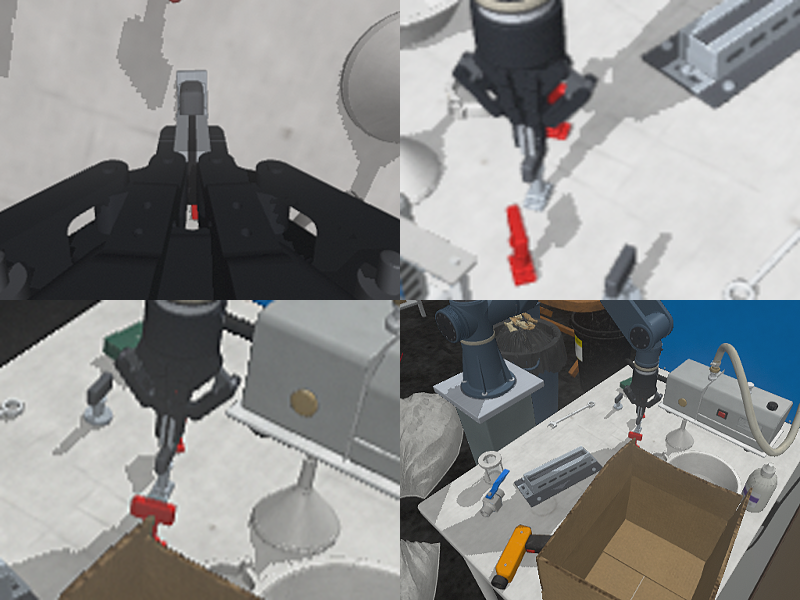

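```bash
python3 - <<'E'
from h import *
s=load('w3');a=load('a3');b=load('b3');p=np.array(manip.get_obs()['tool_pos']);print(manip.get_obs()['opening'],manip.get_obs()['gripper_force'])
R=np.array([totool(e) for e in np.eye(3)])
for dx in(-.022,0,.022,.035):
  for z in(.045,.064):
    X=p+R@[dx,0,0];X[2]=z
    print(dx,z,*[np.round(proj(c,X)) for c in(s,a,b)])
f=lambda x,w,h:cv2.resize(x,(w,h),interpolation=cv2.INTER_CUBIC)
cv2.imwrite('pics/m4.png',np.hstack([f(s['image'][180:260,215:295],400,400),f(a['image'][225:285,180:240],400,400)])[:,:,::-1])
E
```

```text
0.00038148765952004563 0.0
-0.022 0.045 [252. 252.] [206. 249.] [303. 158.]
-0.022 0.064 [252. 267.] [205. 243.] [303. 153.]
0 0.045 [252. 222.] [203. 256.] [305. 153.]
0 0.064 [252. 234.] [202. 250.] [306. 148.]
0.022 0.045 [252. 191.] [199. 263.] [308. 148.]
0.022 0.064 [252. 200.] [199. 257.] [309. 143.]
0.035 0.045 [252. 171.] [197. 267.] [310. 146.]
0.035 0.064 [252. 178.] [196. 261.] [310. 140.]
```

View pics/m4.png

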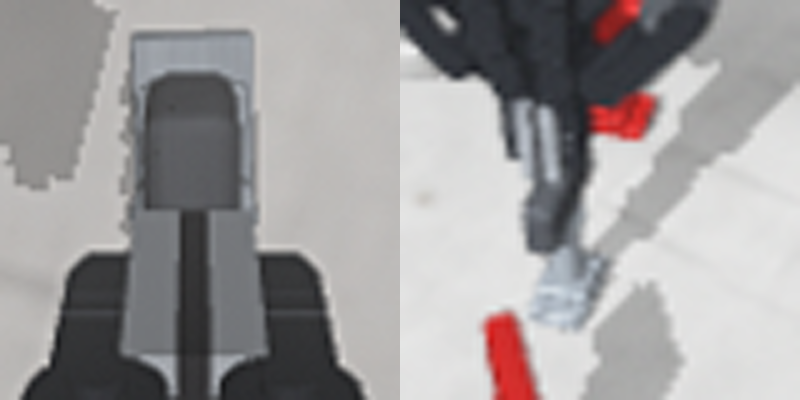

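The close view shows the shut pads standing over the bar. The tips are about 22 mm farther back than the nominal figure, at roughly z 0.067, and the bar is untouched. I'll reopen, go down 21 mm and close again.

arm_command:
  steps:
    - [[0,0,0,0,0.5],[0,0,0,0,0.5],[0,0,0,0,0.5],[0,0,0,0,0.5],[0,0,0.7,0,0.5],[0,0,0.7,0,0.5],[0,0,0.7,0,0.5],[0,0,0,0,0.5]]

```text
time_s: 2.93
tool_pos: [0.6126, 0.1654, 0.03]
eef_rot: [-0.001, 0.595, 0.804, -0.001]
ft_force: [-0.4, -0.2, -0.7]
opening: 0.0427
gripper_force: 0.0
```

arm_command:
  steps:
    - [[0,0,0,0,0.7],[0,0,0,0,0.85],[0,0,0,0,1],[0,0,0,0,1],[0,0,0,0,1],[0,0,0,0,1]]
  squeeze: 80

```text
time_s: 3.43
tool_pos: [0.6144, 0.1656, 0.0324]
eef_rot: [0.0, 0.595, 0.804, 0.0]
ft_force: [-0.0, -0.2, 0.4]
opening: 0.0096
gripper_force: 80.4
```

Gripped the bar: 80 N on the pads, 9.6 mm opening. Next I'll lift, turn to the strut's angle and go above its middle.

arm_command:
  steps:
    - [[0,0,0.0,0,1],[0,0,-1.5,0,1],[0,0,-2.5,0,1],[0,0,-3,0,1],[0,0,-3,0,1],[0,0,-3,0,1],[0,0,-2.5,0,1],[0,0,0,6.2,1],[0,0,0,6.2,1],[0,0,0,6.2,1],[0,0,0,6.2,1],[0,0,0,6.2,1]]

```text
time_s: 4.43
tool_pos: [0.6134, 0.1656, 0.1868]
eef_rot: [-0.0, 0.79, 0.614, -0.001]
ft_force: [-0.2, 0.4, -2.1]
opening: 0.0098
gripper_force: 80.1
```

arm_command:
  steps:
    - [[-1.5,0.1,0,0,1],[-3,0.2,0,0,1],[-3,0.25,0,0,1],[-3.5,0.3,0,0,1],[-3.5,0.3,0,0,1],[-3.5,0.3,0,0,1],[-3.5,0.3,0,0,1],[-3.5,0.3,0,0,1],[-3,0.25,0,0,1],[-3,0.2,0,0,1],[-3,0.1,0,0,1],[0,0,0,0,1]]

```text
time_s: 5.43
tool_pos: [0.5558, -0.1769, 0.1871]
eef_rot: [0.001, 0.789, 0.615, -0.001]
ft_force: [-0.2, 0.2, -1.4]
opening: 0.0097
gripper_force: 80.0
```

```bash
python3 - <<'E'
from h import *
from scipy.spatial.transform import Rotation as Ro
s=snap('wrist','w5.png');a=snap('scene','a5.png');b=snap('side','b5.png')
o=manip.get_obs(); q=o['eef_rot']; print(o['tool_pos'],np.round(Ro.from_quat([*q[1:],q[0]]).as_matrix(),3),o['opening'],o['ft_force'],o['q'])
f=lambda x,w,h:cv2.resize(x,(w,h),interpolation=cv2.INTER_CUBIC)
cv2.imwrite('pics/m5.png',np.vstack([f(s['image'],400,300),np.hstack([f(a['image'][90:240,200:350],200,200),f(b['image'][130:280,130:280],200,200)])]) [:,:,::-1])
top=f(s['image'],512,384);bot=np.hstack([f(a['image'][100:230,220:350],256,216),f(b['image'][130:260,140:270],256,216)])
cv2.imwrite('pics/m5.png',np.vstack([top,bot])[:,:,::-1])
E
```

```text
[ 0.55612954 -0.1708881   0.18687306] [[ 0.242  0.97  -0.001]
 [ 0.97  -0.242  0.001]
 [ 0.001 -0.001 -1.   ]] 0.009857596764440016 [-6.93319414e-01  1.16242537e-03 -2.12573849e+00] [-4.90254504e-01  5.05965513e-01  1.57327989e+00  3.45814799e-04
  1.06392672e+00 -2.45699292e-01]
```

View pics/m5.png

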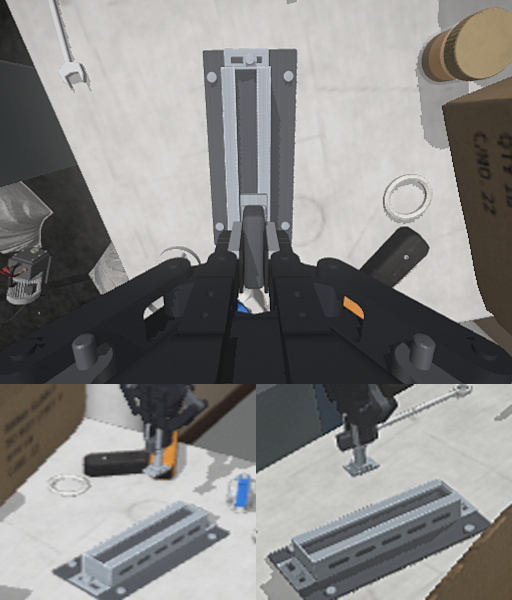

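The wrist view shows the bolt held upright with its bar at (254,240). The strut runs up the image with its lips at about columns 230 and 263 and the plate top edge at row 49. I'll measure the slot line numerically.

```bash
python3 - <<'E'
from h import *
s=load('w5');v=cv2.cvtColor(s['image'],cv2.COLOR_RGB2GRAY).astype(int)
for r in (80,120,160,180): print(r,list(v[r,200:302]))
print('col245',list(v[40:80,245]));print('col215',list(v[40:60,215]), list(v[225:245,215]))
E
```

```text
80 [np.int64(207), np.int64(207), np.int64(212), np.int64(202), np.int64(125), np.int64(90), np.int64(97), np.int64(110), np.int64(154), np.int64(182), np.int64(178), np.int64(176), np.int64(173), np.int64(176), np.int64(173), np.int64(134), np.int64(81), np.int64(86), np.int64(101), np.int64(100), np.int64(102), np.int64(138), np.int64(182), np.int64(173), np.int64(170), np.int64(173), np.int64(176), np.int64(174), np.int64(173), np.int64(175), np.int64(176), np.int64(181), np.int64(176), np.int64(193), np.int64(209), np.int64(103), np.int64(77), np.int64(83), np.int64(90), np.int64(101), np.int64(95), np.int64(83), np.int64(83), np.int64(83), np.int64(83), np.int64(82), np.int64(82), np.int64(81), np.int64(86), np.int64(99), np.int64(97), np.int64(97), np.int64(104), np.int64(98), np.int64(79), np.int64(71), np.int64(118), np.int64(204), np.int64(194), np.int64(171), np.int64(172), np.int64(176), np.int64(176), np.int64(171), np.int64(176), np.int64(175), np.int64(180), np.int64(178), np.int64(178), np.int64(196), np.int64(193), np.int64(84), np.int64(95), np.int64(99), np.int64(98
[... 5373 characters left out ...]
88), np.int64(84), np.int64(83), np.int64(84), np.int64(85), np.int64(84), np.int64(85), np.int64(84), np.int64(85)]
col215 [np.int64(207), np.int64(208), np.int64(209), np.int64(209), np.int64(207), np.int64(207), np.int64(207), np.int64(208), np.int64(213), np.int64(186), np.int64(117), np.int64(91), np.int64(98), np.int64(99), np.int64(99), np.int64(99), np.int64(98), np.int64(98), np.int64(99), np.int64(99)] [np.int64(122), np.int64(134), np.int64(128), np.int64(109), np.int64(96), np.int64(96), np.int64(97), np.int64(96), np.int64(95), np.int64(95), np.int64(94), np.int64(95), np.int64(95), np.int64(94), np.int64(93), np.int64(92), np.int64(92), np.int64(92), np.int64(84), np.int64(88)]
```

```bash
python3 - <<'E'
from h import *
s=load('w5');p=np.array(manip.get_obs()['tool_pos'])
T=lambda u,v,z:totool(ray(s,u,v,z)-p)*1000
for r,u in((80,245.6),(120,246.45),(160,247.25),(180,247.6)): print(r,np.round(T(u,r,.047),1))
for r in(80,180): print('width',np.round(T({80:256,180:257.2}[r],r,.047)-T({80:234.7,180:238}[r],r,.047),1))
print('end',T(245,69,.047),'plate top',T(215,49.5,.006))
for u,r in((204.2,80),(296,80),(209.9,180),(293,180)): print('plate',np.round(T(u,r,.006),1))
v=cv2.cvtColor(s['image'],cv2.COLOR_RGB2GRAY).astype(int)
for r in (192,194,196,198,200,204,210,220,240,260): print(r,*v[r,232:278])
E
```

```text
80 [ 98.4  -5.9 139.9]
120 [ 58.1  -5.4 139.9]
160 [ 14.4  -4.9 139.9]
180 [ -8.9  -4.7 139.9]
width [-0.1 22.2 -0. ]
width [-0.1 22.1 -0. ]
end [108.93862238  -6.38447599 139.95632499] plate top [135.94438158 -41.78347061 181.02629855]
plate [103.3 -56.  181. ]
plate [103.   53.  180.9]
plate [-18.8 -55.  180.9]
plate [-19.1  54.1 180.8]
192 178 178 176 179 178 192 187 58 80 88 97 95 94 93 93 93 93 94 95 91 90 90 92 92 85 129 205 202 181 185 183 182 185 184 182 179 183 185 115 73 81 81 80 81 82 82
194 178 179 176 178 179 191 176 58 94 123 123 121 122 123 124 125 125 123 123 124 125 125 124 124 124 123 120 116 118 117 117 118 117 116 118 151 187 184 110 73 80 81 80 81 83 82
196 177 179 176 177 180 193 178 71 141 181 177 177 182 183 183 181 179 177 178 180 179 178 177 182 182 177 176 177 174 175 178 175 175 182 165 139 189 188 110 73 81 82 81 79 82 82
198 177 180 175 177 180 196 175 69 134 175 172 173 177 179 178 177 175 173 174 176 175 174 173 177 178 173 171 171 170 171 173 170 171 177 159 132 189 184 109 73 81 82 81 81 82 82
200 176 180 177 177 180 193 177 78 133 175 171 173 177 18
[... 231 characters left out ...]
60 162 167 165 165 165 176 179 162 145 188 184 106 74 81 80 80 81 81 82
210 177 180 177 175 176 185 191 117 100 144 163 114 65 74 77 79 79 78 77 77 77 76 76 75 75 76 76 76 72 70 60 79 130 131 102 144 188 176 103 75 81 79 81 80 81 80
220 177 183 184 181 180 183 194 175 84 145 108 76 92 94 96 100 100 101 101 102 100 100 100 101 98 99 97 97 93 89 85 77 76 108 124 164 191 177 92 74 78 76 77 78 79 84
240 131 130 130 130 130 131 134 124 54 46 48 47 57 73 71 81 99 97 96 97 96 95 94 94 95 92 93 94 89 85 77 53 45 46 50 93 137 132 129 130 130 130 130 131 134 124
260 49 48 47 47 44 32 36 43 50 60 53 31 49 69 69 72 75 74 74 74 73 73 83 94 91 91 91 89 85 82 72 37 39 54 57 55 44 38 38 46 47 46 47 47 48 48
```

```bash
python3 - <<'E'
from h import *
s=load('w5');p=np.array(manip.get_obs()['tool_pos'])
T=lambda u,v,z:np.round(totool(ray(s,u,v,z)-p)*1000,1)
for u in(239.7,266.5): print(T(u,194.5,.161),T(u,195,.161))
print('bottom',T(253,193.2,.155));
for u,r in((243.5,209),(263.3,209),(244,220),(264.5,220)): print('bar',T(u,r,.219))
E
```

```text
[ 8.4 -8.2 25.9] [ 8.  -8.2 25.9]
[ 8.3 11.1 25.9] [ 7.9 11.1 25.9]
bottom [ 7.5  1.4 31.9]
bar [ 18.5  -3.4 -32.1]
bar [ 18.4   6.4 -32.1]
bar [ 12.6  -3.3 -32.1]
bar [ 12.5   7.1 -32.1]
```

The head measures about 6 mm behind the bar's centre, so the bolt has probably pivoted a few degrees. I'll set it down on clear table beside the strut and regrip it level.

arm_command:
  steps:
    - [[0.3,-0.7,0,0,1],[0.6,-1.5,0,0,1],[0.8,-2.1,0,0,1],[0.9,-2.2,0.5,0,1],[0.9,-2.2,1,0,1],[0.8,-1.9,1.5,0,1],[0.5,-1.3,2,0,1],[0.2,-0.6,2,0,1],[0,0,2,0,1],[0,0,2,0,1],[0,0,2,0,1],[0,0,1,0,1]]

```text
time_s: 6.58
tool_pos: [0.4467, -0.0898, 0.0458]
eef_rot: [-0.001, 0.787, 0.617, -0.001]
ft_force: [-0.4, -0.7, -2.8]
opening: 0.01
gripper_force: 80.0
```

arm_command:
  steps:
    - [[0,0,0.3,0,1],[0,0,0.3,0,1],[0,0,0.2,0,1],[0,0,0,0,1],[0,0,0,0,1]]

```text
time_s: 7.0
tool_pos: [0.4484, -0.0918, 0.0399]
eef_rot: [0.001, 0.788, 0.616, 0.0]
ft_force: [0.5, -0.7, -1.4]
opening: 0.0101
gripper_force: 80.0
```

arm_command:
  steps:
    - [[0,0,0.2,0,1],[0,0,0.2,0,1],[0,0,0,0,1],[0,0,0,0,1]]
  squeeze: 20

```text
time_s: 7.33
tool_pos: [0.4479, -0.0919, 0.0353]
eef_rot: [0.0, 0.788, 0.616, 0.0]
ft_force: [-0.5, 0.4, -2.1]
opening: 0.0102
gripper_force: 80.0
```

arm_command:
  steps:
    - [[0,0,0.15,0,1],[0,0,0.1,0,1],[0,0,0,0,1]]

```text
time_s: 7.58
tool_pos: [0.4478, -0.0918, 0.0325]
eef_rot: [-0.0, 0.788, 0.616, -0.0]
ft_force: [-1.3, 0.2, -2.1]
opening: 0.0096
gripper_force: 80.0
```

arm_command:
  steps:
    - [[0,0,0.1,0,1],[0,0,0,0,1]]

```text
time_s: 7.75
tool_pos: [0.4479, -0.0918, 0.0324]
eef_rot: [0.0, 0.788, 0.616, 0.0]
ft_force: [-0.5, -0.3, 5.8]
opening: 0.0099
gripper_force: 81.0
```

```bash
python3 - <<'E'
from h import *
for i in range(3):
    a=snap('scene','a6.png');o=manip.get_obs();print(o['tool_pos'],o['ft_force'],o['gripper_force'])
b=snap('side','b6.png')
X=o['tool_pos'];u,v=map(int,proj(a,X));u2,v2=map(int,proj(b,X));print(u,v,u2,v2)
f=lambda x:cv2.resize(x,(400,500),interpolation=cv2.INTER_CUBIC)
a5=load('a5')
cr=lambda s,u,v:s['image'][v-25:v+25,u-20:u+20]
u5,v5=map(int,proj(a5,[.556,-.171,.187]));cv2.imwrite('pics/m6.png',np.hstack([f(cr(a,u,v)),f(cr(a5,u5,v5))])[:,:,::-1])
E
```

```text
[ 0.44792639 -0.09179739  0.03236123] [-0.47619233  0.64291628  5.83214218] 81.04218006134033
[ 0.44791867 -0.0918265   0.03234317] [-0.88839809  0.89651912  5.70563861] 81.04352474212646
[ 0.4479358  -0.09182743  0.03236562] [-0.57357082  0.53697297  4.89167321] 81.04196548461914
317 221 190 178
```

View pics/m6.png

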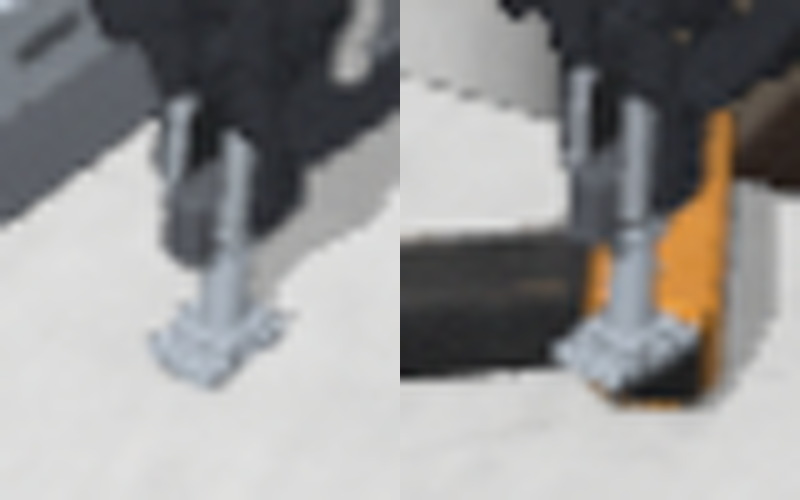

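The left crop shows the bolt standing flat and upright on the table, and contact came at the grasp height (0.0324), so it isn't tilted. Now I'll lift, go back over the strut and measure close up.

arm_command:
  steps:
    - [[0,0,-1,0,1],[0,0,-2,0,1],[0,0,-2.5,0,1],[0,0,-2.5,0,1],[-0.3,1.0,0,-0.6,1],[-0.6,1.9,0,0,1],[-0.7,2.3,0,0,1],[-0.7,2.3,0,0,1],[-0.6,2.0,0,0,1],[-0.4,1.4,0,0,1],[-0.3,0.9,0,0,1],[0,0,0,0,1]]
  squeeze: 80

```text
time_s: 8.95
tool_pos: [0.5562, -0.1557, 0.1108]
eef_rot: [0.001, 0.785, 0.62, 0.0]
ft_force: [1.1, -0.3, -2.5]
opening: 0.0099
gripper_force: 80.0
```

```bash
cat >> h.py <<'E'
def edges(v,r,lo,hi,th):
    x=v[r,lo:hi].astype(float)-th; i=np.where(x[:-1]*x[1:]<0)[0]
    return [(round(float(lo+k+x[k]/(x[k]-x[k+1])),1),'+' if x[k]<0 else '-') for k in i]
E
python3 - <<'E'
from h import *
s=snap('wrist','w7.png');o=manip.get_obs();p=np.array(o['tool_pos']);print(p,o['ft_force'],[totool(e).round(3) for e in np.eye(3)])
v=cv2.cvtColor(s['image'],cv2.COLOR_RGB2GRAY)
T=lambda u,r,z:np.round(totool(ray(s,u,r,z)-p)*1000,1)
for r in(20,50,80,110,130,150,170): 
    e=edges(v,r,195,305,140);print(r,e)
    print([ (T(u,r,.047)[:2].tolist()) for u,_ in e])
for r in range(184,216,3): print(r,*v[r,234:276])
E
```

```text
[ 0.55434964 -0.15457183  0.11071867] [-0.21148025  0.65531753 -2.56362491] [array([ 0.232,  0.973, -0.001]), array([ 0.973, -0.232,  0.   ]), array([ 0.   , -0.001, -1.   ])]
20 []
[]
50 []
[]
80 [(195.7, '-'), (217.4, '+'), (283.2, '-')]
[[95.0, -41.9], [95.0, -25.1], [95.0, 25.9]]
110 [(197.6, '-'), (218.6, '+'), (236.2, '-'), (264.5, '+'), (282.4, '-')]
[[72.7, -41.7], [72.7, -25.0], [72.7, -10.9], [72.7, 11.7], [72.7, 26.0]]
130 [(198.5, '-'), (219.2, '+'), (236.4, '-'), (264.5, '+'), (281.9, '-')]
[[57.2, -41.9], [57.2, -25.0], [57.1, -11.0], [57.1, 11.8], [57.1, 26.0]]
150 [(199.8, '-'), (219.8, '+'), (237.0, '-'), (264.2, '+'), (281.3, '-')]
[[40.9, -41.7], [40.9, -25.1], [40.9, -10.8], [40.9, 11.8], [40.9, 26.0]]
170 [(200.7, '-'), (220.3, '+'), (237.2, '-'), (264.0, '+'), (280.6, '-')]
[[24.1, -41.9], [24.0, -25.3], [24.0, -10.9], [24.0, 11.8], [24.0, 25.9]]
184 168 165 175 178 89 73 79 84 97 94 94 93 93 91 93 93 93 93 93 93 93 93 93 91 93 94 92 91 87 106 166 191 169 165 167 169 168 163 163 169 166 170
187 168 166 180 180 94 71 86 100 97 94 95 94 93 92 92 92 94 92 93 92 92 
[... 814 characters left out ...]
68 168 172 173 167 166 167 165 165 166 166 165 170 154 136 172 170 166 164 167 169 167 171
205 170 167 177 192 145 68 124 167 141 134 140 138 120 106 95 95 96 96 95 95 95 96 95 95 94 99 117 127 133 129 131 147 155 136 174 170 166 164 168 169 167 170
208 171 167 168 172 151 63 105 142 175 166 71 68 73 75 77 76 75 77 76 75 76 74 75 75 73 73 68 64 76 138 173 124 106 131 175 170 166 164 166 168 167 170
211 170 168 169 179 162 61 103 142 153 80 67 74 74 75 74 73 74 73 73 74 74 75 74 76 75 74 71 68 61 77 124 134 123 130 176 171 165 165 168 169 167 170
214 171 168 170 174 142 59 93 141 152 61 69 72 73 75 76 75 76 74 76 75 74 75 75 75 76 76 73 69 65 67 110 141 102 128 176 171 165 165 168 169 168 171
```

The slot is parallel to the tool and its centre is at y +0.4 mm. The head is at y +1.45 mm, so I'll shift −1 mm and feel my way down.

arm_command:
  steps:
    - [[0,-0.1,0.5,0,1],[0,0,0.8,0,1],[0,0,0.8,0,1],[0,0,0.5,0,1],[0,0,0.2,0,1],[0,0,0,0,1],[0,0,0,0,1]]

```text
time_s: 9.58
tool_pos: [0.5533, -0.154, 0.0835]
eef_rot: [-0.0, 0.785, 0.62, -0.0]
ft_force: [0.2, 1.2, -1.2]
opening: 0.0102
gripper_force: 80.0
```

arm_command:
  steps:
    - [[0,0,0.2,0,1],[0,0,0.2,0,1],[0,0,0,0,1],[0,0,0,0,1]]

```text
time_s: 9.92
tool_pos: [0.5533, -0.1541, 0.0797]
eef_rot: [0.0, 0.785, 0.62, 0.0]
ft_force: [-0.8, 0.4, -1.7]
opening: 0.0102
gripper_force: 80.0
```

arm_command:
  steps:
    - [[0,0,0.1,0,1],[0,0,0.1,0,1],[0,0,0,0,1],[0,0,0,0,1]]

```text
time_s: 10.25
tool_pos: [0.5535, -0.1541, 0.0777]
eef_rot: [0.0, 0.785, 0.62, 0.0]
ft_force: [0.3, 0.1, -2.3]
opening: 0.0101
gripper_force: 80.1
```

```bash
python3 -c "
from h import *
o=manip.get_obs();print(o['tool_pos'],o['ft_force'],o['moment'])"
```

```text
[ 0.55345744 -0.15409092  0.07769793] [ 0.2673271   0.12760357 -2.29631589] [ 0.02979028 -0.04941695 -0.01477229]
```

Origin is about 0.045 with no contact, so the head is entering the slot. Continuing down.

arm_command:
  steps:
    - [[0,0,0.15,0,1],[0,0,0.15,0,1],[0,0,0.15,0,1],[0,0,0,0,1],[0,0,0,0,1]]

```text
time_s: 10.67
tool_pos: [0.5534, -0.1541, 0.0731]
eef_rot: [0.0, 0.785, 0.62, 0.0]
ft_force: [-0.2, 0.5, -2.8]
opening: 0.0101
gripper_force: 80.1
```

arm_command:
  steps:
    - [[0,0,0.15,0,1],[0,0,0.15,0,1],[0,0,0.1,0,1],[0,0,0,0,1],[0,0,0,0,1]]

```text
time_s: 11.08
tool_pos: [0.5535, -0.1541, 0.0693]
eef_rot: [0.0, 0.785, 0.62, 0.0]
ft_force: [0.2, -0.6, -0.4]
opening: 0.0097
gripper_force: 80.3
```

arm_command:
  steps:
    - [[0,0,0.15,0,1],[0,0,0.15,0,1],[0,0,0.1,0,1],[0,0,0,0,1],[0,0,0,0,1]]

```text
time_s: 11.5
tool_pos: [0.5535, -0.1541, 0.0653]
eef_rot: [0.0, 0.785, 0.62, 0.0]
ft_force: [0.4, 1.3, 2.0]
opening: 0.0099
gripper_force: 80.5
```

The spring force matches the strip. Pressing on to an origin of about 26.5 mm.

arm_command:
  steps:
    - [[0,0,0.15,0,1],[0,0,0.15,0,1],[0,0,0.15,0,1],[0,0,0.15,0,1],[0,0,0.05,0,1],[0,0,0,0,1],[0,0,0,0,1]]

```text
time_s: 12.08
tool_pos: [0.5535, -0.1541, 0.0589]
eef_rot: [0.0, 0.785, 0.62, 0.0]
ft_force: [-0.2, 0.7, 5.0]
opening: 0.0102
gripper_force: 80.9
```

The force is as predicted for the strip, with the neck below the lips. Now the turn in stages. The bolt sits about 6 mm behind the TCP in the tool's x, so I'll shift as I turn to keep its axis still.

arm_command:
  steps:
    - [[0,0.03,0,3,1],[0,0.063,0,6,1],[0,0.063,0,6,1],[0,0,0,0,1],[0,0,0,0,1]]

```text
time_s: 12.5
tool_pos: [0.5548, -0.1546, 0.0588]
eef_rot: [0.0, 0.858, 0.513, 0.0]
ft_force: [-0.2, -0.7, 4.9]
opening: 0.01
gripper_force: 81.0
```

arm_command:
  steps:
    - [[0,0.063,0,6,1],[0,0.063,0,6,1],[0,0.063,0,6,1],[0,0,0,0,1],[0,0,0,0,1]]

```text
time_s: 12.92
tool_pos: [0.5564, -0.1556, 0.0587]
eef_rot: [0.0, 0.928, 0.373, 0.0]
ft_force: [-0.8, 0.3, 5.4]
opening: 0.0098
gripper_force: 81.0
```

```bash
python3 -c "
from h import *
o=manip.get_obs();print(o['tool_pos'],o['ft_force'],o['moment'],totool([.232,.973,0]))"
```

```text
[ 0.55636812 -0.15560715  0.05874518] [-0.80277933  0.28623675  5.44823543] [0.00115985 0.09778898 0.0140124 ] [ 8.41151113e-01 -5.41311190e-01  2.46061241e-05]
```

arm_command:
  steps:
    - [[0,0.063,0,6,1],[0,0.063,0,6,1],[0,0.063,0,6,1],[0,0,0,0,1],[0,0,0,0,1]]

```text
time_s: 13.33
tool_pos: [0.5576, -0.1571, 0.0588]
eef_rot: [0.0, 0.975, 0.224, 0.0]
ft_force: [0.8, 0.1, 4.8]
opening: 0.0101
gripper_force: 81.0
```

arm_command:
  steps:
    - [[0,0.063,0,6,1],[0,0.063,0,6,1],[0,0.063,0,6,1],[0,0,0,0,1],[0,0,0,0,1]]

```text
time_s: 13.75
tool_pos: [0.5582, -0.1589, 0.0587]
eef_rot: [0.0, 0.998, 0.069, 0.0]
ft_force: [0.2, 0.5, 5.3]
opening: 0.0099
gripper_force: 81.0
```

arm_command:
  steps:
    - [[0,0.063,0,6,1],[0,0.063,0,6,1],[0,0.063,0,6,1],[0,0.03,0,3,1],[0,0,0,0,1],[0,0,0,0,1]]

```text
time_s: 14.25
tool_pos: [0.5583, -0.161, 0.0588]
eef_rot: [0.0, 0.993, -0.115, 0.0]
ft_force: [-0.2, 0.2, 4.5]
opening: 0.0102
gripper_force: 81.0
```

```bash
python3 - <<'E'
from h import *
s=snap('wrist','w8.png');o=manip.get_obs();p=np.array(o['tool_pos']);print(p,o['ft_force'],o['moment'],totool([.232,.973,0]))
v=cv2.cvtColor(s['image'],cv2.COLOR_RGB2GRAY)
T=lambda u,r,z:np.round(totool(ray(s,u,r,z)-p)*1000,1)
vt=v.T.copy()
for c in(130,160,190,220,290,320,350):
    e=edges(vt,c,90,300,140);print(c,[(q,g,T(c,q,.047)[:2].tolist()) for q,g in e])
print(*v[150:250:2,254]); print(*v[150:250:2,246])
E
```

```text
[ 0.55828851 -0.16103971  0.05875653] [0.97930666 0.13927846 4.00289598] [ 0.11042195 -0.05330678 -0.05466327] [ 3.59300052e-03 -1.00027001e+00 -5.75538046e-05]
130 [(134.5, '-', [57.4, -77.7]), (140.7, '+', [53.6, -78.2]), (155.9, '-', [44.0, -79.4]), (189.9, '+', [21.5, -82.2]), (210.9, '-', [6.7, -84.0]), (240.6, '+', [-15.3, -86.8]), (279.3, '-', [-46.4, -90.7])]
160 [(134.5, '-', [57.5, -58.9]), (210.8, '-', [6.8, -63.7]), (240.7, '+', [-15.4, -65.8]), (263.2, '-', [-33.1, -67.5]), (296.8, '+', [-61.3, -70.2])]
190 [(134.8, '-', [57.3, -40.2]), (190.1, '+', [21.4, -42.5]), (210.9, '-', [6.8, -43.4]), (240.8, '+', [-15.5, -44.9]), (258.9, '-', [-29.6, -45.8]), (259.1, '+', [-29.8, -45.8]), (264.4, '-', [-34.1, -46.1])]
220 [(134.7, '-', [57.3, -21.5]), (190.2, '+', [21.3, -22.7]), (210.8, '-', [6.8, -23.1])]
290 [(135.0, '-', [57.2, 22.3]), (190.8, '+', [20.9, 23.7]), (210.3, '-', [7.2, 24.2]), (241.9, '+', [-16.3, 25.1]), (243.1, '-', [-17.2, 25.1])]
320 [(134.9, '-', [57.2, 41.0]), (190.9, '+', [20.9, 43.5]), (210.4, '-', [7.2, 44.5]), (241.0, '+', [-15.6, 46.0]), (258.6, '-', [-29.3, 47.0])]
350 [(135.0, '-', [57.2, 59.8]), (190.9, '+', [20.9, 63.4]), (210.5, '-', [7.1, 64.7]), (241.0, '+', [-15.5, 67.0]), (264.8, '-', [-34.3, 68.8])]
111 113 113 113 99 98 92 92 90 89 89 87 89 91 100 97 64 94 99 99 117 204 199 204 201 202 196 182 57 67 66 67 65 79 92 99 85 93 87 88 87 87 86 86 87 85 84 85 85 85
111 113 114 113 111 111 91 91 91 90 90 88 89 91 99 96 63 94 99 99 113 204 200 204 200 201 195 208 82 68 69 69 68 77 95 102 108 109 108 111 79 81 81 81 80 79 79 78 78 79
```

Turned 90° with no side load. Before letting it up I'll centre the neck in the slot by feel, touching the shaft lightly on each lip along tool x.

arm_command:
  steps:
    - [[-0.05,0,0,0,1],[-0.05,0,0,0,1],[-0.05,0,0,0,1],[0,0,0,0,1],[0,0,0,0,1]]

```text
time_s: 14.72
tool_pos: [0.5579, -0.1611, 0.0591]
eef_rot: [0.0, 0.993, -0.117, 0.001]
ft_force: [4.7, 0.5, 5.0]
opening: 0.0098
gripper_force: 81.0
```

arm_command:
  steps:
    - [[-0.05,0,0,0,1],[-0.05,0,0,0,1],[0,0,0,0,1],[0,0,0,0,1]]

```text
time_s: 15.05
tool_pos: [0.5564, -0.161, 0.059]
eef_rot: [0.0, 0.993, -0.117, 0.001]
ft_force: [4.4, -1.0, 5.4]
opening: 0.0099
gripper_force: 81.0
```

arm_command:
  steps:
    - [[-0.05,0,0,0,1],[-0.05,0,0,0,1],[0,0,0,0,1],[0,0,0,0,1]]

```text
time_s: 15.38
tool_pos: [0.5548, -0.1605, 0.0588]
eef_rot: [0.0, 0.993, -0.117, 0.0]
ft_force: [3.7, -1.5, 5.4]
opening: 0.0101
gripper_force: 81.0
```

arm_command:
  steps:
    - [[0.05,0,0,0,1],[0.1,0,0,0,1],[0.1,0,0,0,1],[0.1,0,0,0,1],[0,0,0,0,1],[0,0,0,0,1]]

```text
time_s: 15.88
tool_pos: [0.5553, -0.1604, 0.058]
eef_rot: [-0.0, 0.993, -0.116, -0.003]
ft_force: [-0.9, -2.9, 5.0]
opening: 0.0101
gripper_force: 81.0
```

arm_command:
  steps:
    - [[0.1,0,0,0,1],[0.1,0,0,0,1],[0,0,0,0,1],[0,0,0,0,1]]

```text
time_s: 16.22
tool_pos: [0.5557, -0.1604, 0.0576]
eef_rot: [-0.001, 0.993, -0.116, -0.005]
ft_force: [-3.2, -2.9, 5.7]
opening: 0.0101
gripper_force: 81.1
```

arm_command:
  steps:
    - [[0.1,0,0,0,1],[0.1,0,0,0,1],[0,0,0,0,1],[0,0,0,0,1]]

```text
time_s: 16.55
tool_pos: [0.5566, -0.1602, 0.0573]
eef_rot: [-0.001, 0.993, -0.116, -0.006]
ft_force: [-4.4, -1.4, 5.2]
opening: 0.0101
gripper_force: 81.1
```

```bash
python3 -c "
from h import *
o=manip.get_obs();print({k:np.round(o[k],4) for k in('q','dq','effort','tool_pos','eef_rot','ft_force','moment')})
s=manip.snapshot('wrist');o=manip.get_obs();print({k:np.round(o[k],4) for k in('q','effort','tool_pos','ft_force','moment')})"
```

```text
{'q': array([-0.4721,  0.694 ,  1.6619, -0.0023,  0.7982,  1.3332]), 'dq': array([ 0.0004, -0.0005, -0.0009, -0.0004, -0.0021,  0.0004]), 'effort': array([ 1.56290e+00, -4.19435e+01, -1.18844e+01,  7.70800e-01,
       -9.18500e-01, -2.07000e-02]), 'tool_pos': array([ 0.5566, -0.1602,  0.0573]), 'eef_rot': array([-0.0014,  0.9932, -0.1162, -0.0062]), 'ft_force': array([-4.4246, -1.3951,  5.2231]), 'moment': array([-0.3585,  0.8362, -0.0134])}
{'q': array([-0.472 ,  0.6941,  1.6619, -0.0024,  0.7982,  1.3333]), 'effort': array([ 1.56590e+00, -4.19437e+01, -1.18720e+01,  7.70500e-01,
       -9.19000e-01, -2.08000e-02]), 'tool_pos': array([ 0.5566, -0.1602,  0.0573]), 'ft_force': array([-4.3836, -1.8015,  5.3395]), 'moment': array([-0.3201,  0.8496,  0.0144])}
```

arm_command:
  steps:
    - [[0,0,0,0,1],[0,0,0,0,1],[0,0,0,0,1]]

```text
time_s: 16.85
tool_pos: [0.5566, -0.1601, 0.0573]
eef_rot: [-0.001, 0.993, -0.116, -0.006]
ft_force: [-4.2, -1.2, 5.8]
opening: 0.01
gripper_force: 81.1
```

arm_command:
  steps:
    - [[-0.2,0,0,0,1],[0,0,0,0,1],[0,0,0,0,1]]

```text
time_s: 17.1
tool_pos: [0.5563, -0.1602, 0.0577]
eef_rot: [-0.001, 0.993, -0.116, -0.004]
ft_force: [-2.7, -1.7, 4.8]
opening: 0.01
gripper_force: 81.1
```

```bash
python3 -c "
from h import *
o=manip.get_obs();print({k:np.round(o[k],4) for k in('q','effort','tool_pos','eef_rot','ft_force','moment')})"
```

```text
{'q': array([-4.7270e-01,  6.9200e-01,  1.6657e+00, -1.5000e-03,  7.9270e-01,
        1.3324e+00]), 'effort': array([ 1.09960e+00, -4.15640e+01, -1.06483e+01,  4.99500e-01,
       -3.38700e-01, -1.30000e-02]), 'tool_pos': array([ 0.5563, -0.1602,  0.0577]), 'eef_rot': array([-0.001 ,  0.9932, -0.1164, -0.0043]), 'ft_force': array([-2.6648, -1.6639,  4.8287]), 'moment': array([-0.3272,  0.3134,  0.0286])}
```

arm_command:
  steps:
    - [[-0.1,0,0,0,1],[-0.1,0,0,0,1],[0,0,0,0,1],[0,0,0,0,1]]

```text
time_s: 17.43
tool_pos: [0.556, -0.1601, 0.0581]
eef_rot: [-0.001, 0.993, -0.117, -0.002]
ft_force: [0.3, -1.0, 5.6]
opening: 0.0103
gripper_force: 81.0
```

```bash
python3 - <<'E'
from h import *
s=snap('wrist','w9.png');o=manip.get_obs();print({k:np.round(o[k],4) for k in('tool_pos','eef_rot','ft_force','moment')})
p=np.array(o['tool_pos'])
v=cv2.cvtColor(s['image'],cv2.COLOR_RGB2GRAY);v8=cv2.cvtColor(load('w8')['image'],cv2.COLOR_RGB2GRAY);v7=cv2.cvtColor(load('w7')['image'],cv2.COLOR_RGB2GRAY);v5=cv2.cvtColor(load('w5')['image'],cv2.COLOR_RGB2GRAY)
for n,x in(('5',v5),('7',v7),('8',v8),('9',v)): print(n,*x[196:240,254])
for n,x in(('5',v5),('7',v7),('8',v8),('9',v)): print(n,*x[196:246,247])
for n,x in(('5',v5),('7',v7),('8',v8),('9',v)): print(n,'row228',*x[228,225:285])
vt=v.T.copy();T=lambda u,r,z:np.round(totool(ray(s,u,r,z)-p)*1000,1)
for c in(190,320,350):
    print(c,[(q,g,T(c,q,.047)[:2].tolist()) for q,g in edges(vt,c,90,300,140)])
E
```

```text
{'tool_pos': array([ 0.556 , -0.1602,  0.0581]), 'eef_rot': array([-7.000e-04,  9.932e-01, -1.165e-01, -2.500e-03]), 'ft_force': array([ 0.3239, -1.1169,  4.8886]), 'moment': array([-0.2673, -0.0539, -0.0119])}
5 177 173 173 173 173 173 174 178 162 99 70 76 78 78 76 76 79 78 78 84 92 99 101 101 100 99 99 98 99 97 98 97 98 97 97 97 97 97 96 97 96 97 96 97
7 171 167 167 167 167 167 168 172 156 95 67 73 76 74 74 74 76 76 74 80 87 96 98 98 97 94 94 94 94 94 94 94 94 93 94 93 93 94 92 93 92 93 92 92
8 204 205 201 200 202 198 196 204 182 100 57 64 67 65 66 64 67 66 65 70 79 89 92 96 99 89 85 103 93 87 87 87 88 88 87 87 87 86 86 87 86 86 87 86
9 200 201 197 194 198 200 202 205 181 98 56 64 65 65 64 63 65 66 63 71 79 80 81 95 100 105 109 107 91 86 88 88 87 87 88 87 86 87 87 87 87 86 87 86
5 181 179 177 178 178 178 178 181 183 111 68 75 78 79 79 76 77 77 78 83 89 97 100 100 100 99 98 97 97 97 97 96 97 96 96 97 95 96 97 96 99 98 85 80 81 81 75 73 74 74
7 176 171 171 171 171 171 171 174 177 106 66 73 75 76 76 75 74 75 75 80 87 94 98 97 97 96 94 94 94 93 93 93 93 93 93 93 93 91 92 92 91 91 92 92
[... 933 characters left out ...]
 50 80 100 96 96 97 95 96 96 96 91 85 86 87 86 86 86 85 86 85
9 row228 86 87 87 87 86 85 88 96 98 97 96 96 97 97 99 96 74 66 106 109 108 109 112 113 107 91 93 91 86 87 86 86 85 86 86 85 82 81 79 64 51 81 99 96 96 96 95 96 95 96 90 83 84 84 84 83 85 85 86 84
190 [(131.5, '-', [59.4, -39.8]), (186.9, '+', [23.8, -42.2]), (207.7, '-', [9.3, -43.2]), (238.1, '+', [-13.1, -44.6]), (264.3, '-', [-33.7, -46.0])]
320 [(131.5, '-', [59.3, 40.6]), (187.3, '+', [23.5, 43.1]), (207.2, '-', [9.7, 44.1]), (237.9, '+', [-12.9, 45.6]), (258.9, '-', [-29.3, 46.8])]
350 [(131.3, '-', [59.5, 59.2]), (187.3, '+', [23.5, 62.8]), (207.2, '-', [9.7, 64.2]), (237.9, '+', [-12.9, 66.5]), (264.8, '-', [-34.0, 68.6])]
```

```bash
python3 - <<'E'
from h import *
from scipy.spatial.transform import Rotation as Ro
def inv(s,u,v,z,P,y):  # tool coords, P tcp, y: tool x dir
    X=ray(s,u,v,z)-P; x=np.array([y[0],y[1],0]);yy=np.array([y[1],-y[0],0]); return np.round([X@x*1000,X@yy*1000],1)
for n,P,y in(('w5',[.55613,-.17089,.18687],(.242,.970)),('w7',[.55435,-.15457,.11072],(.232,.973))):
    s=load(n);P=np.array(P); b=P[2]-.0324
    print(n,'bar top end',inv(s,254,216,b+.0635,P,y),'bar bottom end',inv(s,254,204.6,b+.042,P,y),'head top front',inv(s,254,195.0,b+.006,P,y),'head bot front',inv(s,254,193,b,P,y))
    v=cv2.cvtColor(s['image'],cv2.COLOR_RGB2GRAY);print(*v[186:200,250])
# grasp-time view w3 just before grip (same xy)
s=load('w3');P=np.array([.6143,.1657,.0536]);y=(-.291,.957)
v=cv2.cvtColor(s['image'],cv2.COLOR_RGB2GRAY);print('w3',*v[182:226,253])
E
```

```text
w5 bar top end [14.3  1.8] bar bottom end [12.9  1.9] head top front [7.8 2.1] head bot front [7.5 2.1]
98 99 100 98 99 98 95 117 123 172 178 173 174 174
w7 bar top end [19.4  2.8] bar bottom end [18.2  2.9] head top front [13.2  3.1] head bot front [12.9  3.1]
92 94 93 93 92 92 89 110 118 168 172 169 168 168
w3 187 187 189 196 136 133 157 159 157 157 158 165 117 78 77 79 78 79 80 80 82 88 97 97 96 94 94 94 95 94 95 93 94 95 94 93 94 94 94 87 63 55 56 58
```

The bar looks identical in all the wrist views, so the bolt hasn't slipped in the grip. In the latest one the bolt is within about 0.7 mm of the slot centre. I'll nudge +0.6 mm and let it rise in small steps.

arm_command:
  steps:
    - [[0.06,0,-0.1,0,1],[0,0,-0.15,0,1],[0,0,-0.1,0,1],[0,0,0,0,1],[0,0,0,0,1]]

```text
time_s: 17.9
tool_pos: [0.5567, -0.1602, 0.0615]
eef_rot: [-0.001, 0.993, -0.117, -0.002]
ft_force: [-3.7, -1.0, 3.7]
opening: 0.0097
gripper_force: 80.8
```

arm_command:
  steps:
    - [[0,0,-0.1,0,1],[0,0,-0.1,0,1],[0,0,0,0,1],[0,0,0,0,1]]

```text
time_s: 18.23
tool_pos: [0.5583, -0.1606, 0.064]
eef_rot: [-0.0, 0.993, -0.117, -0.001]
ft_force: [-3.0, 1.2, 3.0]
opening: 0.0101
gripper_force: 80.7
```

The neck is entering and the arm has followed its command +2 mm off centre, so I'll shift back 2 mm and continue up.

arm_command:
  steps:
    - [[-0.1,0,0,0,1],[-0.1,0,0,0,1],[0,0,0,0,1],[0,0,0,0,1]]

```text
time_s: 18.57
tool_pos: [0.5579, -0.1607, 0.0645]
eef_rot: [0.0, 0.993, -0.117, 0.001]
ft_force: [0.1, 2.4, 2.2]
opening: 0.01
gripper_force: 80.6
```

arm_command:
  steps:
    - [[0,0,-0.1,0,1],[0,0,-0.1,0,1],[0,0,0,0,1],[0,0,0,0,1]]

```text
time_s: 18.9
tool_pos: [0.5575, -0.1611, 0.0664]
eef_rot: [0.0, 0.993, -0.117, 0.001]
ft_force: [0.8, 0.8, 1.3]
opening: 0.01
gripper_force: 80.3
```

```bash
python3 - <<'E'
from h import *
s=snap('wrist','w10.png');o=manip.get_obs();print({k:np.round(o[k],4) for k in('tool_pos','eef_rot','ft_force','moment')})
p=np.array(o['tool_pos'])
v=cv2.cvtColor(s['image'],cv2.COLOR_RGB2GRAY)
vt=v.T.copy();T=lambda u,r,z:np.round(totool(ray(s,u,r,z)-p)*1000,1)
for c in(190,320,350):
    print(c,[(q,g,T(c,q,.047)[:2].tolist()) for q,g in edges(vt,c,90,300,140)])
print(T(254,216,p[2]-.0324+.0635))
E
```

```text
{'tool_pos': array([ 0.5575, -0.1611,  0.0664]), 'eef_rot': array([ 3.000e-04,  9.932e-01, -1.167e-01,  8.000e-04]), 'ft_force': array([1.6279, 0.8554, 1.1047]), 'moment': array([ 0.2561, -0.3185, -0.047 ])}
190 [(133.5, '-', [57.6, -42.0]), (186.5, '+', [21.9, -44.3]), (206.7, '-', [7.1, -45.2]), (235.4, '+', [-14.9, -46.6]), (253.3, '-', [-29.4, -47.6]), (254.5, '+', [-30.3, -47.6]), (264.5, '-', [-38.7, -48.2])]
320 [(133.3, '-', [57.7, 42.8]), (186.8, '+', [21.6, 45.3]), (205.4, '-', [8.1, 46.2]), (235.2, '+', [-14.7, 47.8]), (253.2, '-', [-29.3, 48.7]), (254.4, '+', [-30.3, 48.8]), (258.9, '-', [-34.0, 49.1])]
350 [(133.4, '-', [57.7, 62.4]), (186.8, '+', [21.6, 66.0]), (205.5, '-', [8.0, 67.3]), (235.1, '+', [-14.7, 69.5]), (253.3, '-', [-29.4, 71.0]), (254.4, '+', [-30.3, 71.1]), (264.9, '-', [-39.1, 71.9])]
[ 19.9  -0.3 -31.1]
```

Now at the caught height, with the neck in the slot. A 1 mm tug will check the catch.

arm_command:
  steps:
    - [[0,0,-0.1,0,1],[0,0,0,0,1],[0,0,0,0,1]]

```text
time_s: 19.2
tool_pos: [0.5574, -0.1611, 0.0665]
eef_rot: [0.0, 0.993, -0.117, 0.001]
ft_force: [5.0, -0.3, -9.3]
opening: 0.0101
gripper_force: 79.1
```

The lips hold it: −9 N with no further rise. I'll relax the tug and let go.

arm_command:
  steps:
    - [[0,0,0.1,0,1],[0,0,0,0,0.9],[0,0,0,0,0.8],[0,0,0,0,0.65],[0,0,0,0,0.5],[0,0,0,0,0.5],[0,0,0,0,0.5]]

```text
time_s: 19.78
tool_pos: [0.5565, -0.1607, 0.0664]
eef_rot: [0.0, 0.993, -0.117, -0.0]
ft_force: [-0.9, 0.0, -0.3]
opening: 0.0428
gripper_force: 0.0
```

arm_command:
  steps:
    - [[0,0,-0.5,0,0.5],[0,0,-1.5,0,0.5],[0,0,-2.5,0,0.5],[0,0,-3,0,0.5],[0,0,-2.5,0,0.5],[0,0,0,0,0.5],[0,0,0,0,0.5]]

```text
time_s: 20.37
tool_pos: [0.5577, -0.1612, 0.1682]
eef_rot: [0.001, 0.993, -0.117, 0.002]
ft_force: [-0.2, 0.7, 0.6]
opening: 0.0426
gripper_force: 0.0
```

```bash
python3 - <<'E'
from h import *
s=snap('wrist','w11.png');a=snap('scene','a11.png');o=manip.get_obs();print({k:np.round(o[k],4) for k in('tool_pos','opening','ft_force')})
p=np.array(o['tool_pos']);v=s['image'].max(2)
m=v<125
e=np.array([totool(x) for x in np.eye(3)])
c=p+e@np.array([-.004,0,0]);c[2]=.098;u,r=map(int,proj(s,c));print('exp bar top',u,r)
V=cv2.cvtColor(s['image'],cv2.COLOR_RGB2GRAY)
T=lambda u,r,z:np.round(totool(ray(s,u,r,z)-p)*1000,1)
for k in range(r-34,r+40,6): 
    ed=edges(V,k,u-30,u+30,118);print(k,*V[k,u-18:u+20:2],[T(q,k,.098)[:2].tolist() for q,_ in ed][:4])
E
```

```text
{'tool_pos': array([ 0.556 , -0.1603,  0.1657]), 'opening': np.float64(0.0428), 'ft_force': array([ 0.1681, -0.6123, -0.2268])}
exp bar top 253 201
167 174 173 173 172 174 174 173 174 174 175 174 175 174 174 175 174 176 174 175 []
173 169 168 168 168 169 171 141 56 59 59 58 54 112 175 173 171 171 171 174 [[22.7, -5.4], [22.7, 4.9]]
179 95 94 94 94 87 179 91 96 100 100 97 94 72 130 72 78 77 77 77 [[17.3, -8.3], [17.3, -6.0], [17.3, 6.4], [17.3, 7.2]]
185 94 94 94 94 89 175 91 96 99 99 97 93 77 139 73 79 79 78 81 [[11.9, -8.3], [11.9, -6.1], [11.9, 6.1], [11.9, 7.4]]
191 81 82 80 82 73 186 89 97 99 99 96 93 78 141 75 82 82 81 81 [[6.4, -8.4], [6.4, -6.1], [6.4, 6.0], [6.4, 7.5]]
197 197 181 188 187 184 190 112 97 100 99 98 93 77 197 195 196 200 185 194 [[0.8, -5.9], [0.8, 5.6]]
203 169 169 169 169 169 173 111 97 100 100 99 93 83 179 171 171 171 171 172 [[-4.9, -5.9], [-4.9, 5.6]]
209 94 94 94 94 93 95 86 98 101 101 98 95 76 99 96 96 94 94 93 []
215 103 103 104 104 104 104 99 99 102 101 99 95 71 110 104 104 105 104 105 []
221 211 212 212 211 209 205 205 202 201 201 201 203 209 205 208 208 207 207 208 []
227 207 207 206 205 205 209 206 204 206 210 210 209 207 207 206 206 205 205 207 []
233 213 213 213 212 211 210 209 205 204 207 210 211 209 210 208 208 208 206 205 []
239 211 211 213 210 209 210 211 212 206 206 207 208 209 207 208 207 210 211 208 []
```

The final wrist view shows the bar crosswise over the strut, upright, and reading 12 × 44 mm at the expected height of 98 mm. The gripper is clear, so I'll hand in.

```bash
python3 -c "
from workcell import manip
print(manip.finish_job())"
```

```text
the job is handed in; nothing more can be done
None
```

The hammer-head bolt is in the slotted strut near its middle, turned crosswise and released; a gentle 9 N upward tug before release showed it caught under the lips, and I handed the job in at about 20 s (no result came back).

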